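Roll the sharpening wheel one turn over its cleaning strip

TASK

Clean the rim of the knife-sharpening wheel: hold it by the blocks on its axle ends and roll it on its rim along the dark rubber strip, from the rest at its left end, up the short ramp and down the other, into the rest with the green inlays, where you leave it standing upright. The board is not quite level, so go by feel: lean on the wheel all along the strip with about 10 N, never 25 N or more, so that it turns without skidding and the red mark, which is on top now, goes once round and is on top again at the end. Do not lift it off the board, let it fall over, or disturb the jars and the cup.

Things in the scene. Friction and masses are not known exactly. Their poses are not given: they have to be found in the camera images.
- wheel: Grey stone wheel on its rim, 70 mm diameter, 18 mm thick, 0.28 to 0.44 kg. A black square block (15 x 15 mm, 8 mm thick) sits on each axle end, flat outer faces 44 mm apart, square to the wheel at the start: grip both blocks there. The wheel turns about the blocks in stiff bearings (0.1 N m, 3 N at the rim), so under its own weight it may skid. Origin at its centre; x along axle, z to red mark.
- mark (a point): Middle of the red mark on the wheel's rim (a red bar across the rim and 19 mm down both faces), 35 mm from the wheel's centre. Straight above the centre at the start.
- track: Wooden board 84 x 330 mm on fixed feet. A 36 mm wide rubber strip along it has its top 24 mm above the worktop from y = -92 to +92 mm, falling in 14 mm long ramps to 22 mm in the level rest at each end. Heights are of a level board. Origin under its middle; y along the strip towards the start: the wheel rolls to -y, one full turn from rest to rest.
- start (a point): Centre of a wheel standing in the start rest (y = +110 mm, 57 mm above the worktop). Height is true here, but by badly set screws the board slopes evenly from here, by an unknown up to 0.016 rad either way: feel for the height. A rest lies between the foot of its ramp and an end stop and leaves the wheel 1 mm play either way.
- home (a point): Where the wheel's centre is to be at the end: in the goal rest (y = -110 mm), green inlays beside it. Its height (57 mm over the worktop) is that of a level board; the true one is up to 3.5 mm higher or lower. The end stops are wood, 50 mm wide, 10 mm thick, with a round top 23 mm above the rest's floor; their middles are 37 mm outward of the rest's centre.
- spice_jar: Glass spice jar with black cap, 44 mm wide, 92 mm tall, beside the board on the side away from the robot; not to be disturbed. Origin at the middle of its underside.
- honey_jar: Honey jar with dark lid, 65 mm wide, 86 mm tall, beyond the goal end of the board; not to be disturbed. Origin at the middle of its underside.
- espresso_cup: Green and white cup, 64 x 89 x 48 mm, beyond the start end of the board; not to be disturbed. Origin at the middle of its underside.

How it is judged:
By the outcome, as a careful person would: the job done as asked, in the order asked, and still so for the second after the job is handed in, with the robot touching nothing.
It also fails if it takes over 72 s, if anything falls off the work surface, if the arm or the gripper's body presses on something with over 40 N, if the wrist force passes 120 N, or if a joint passes its speed limit or range.

ROBOT

A 7-joint arm with a two-finger parallel gripper is mounted at the origin on a cart in front of the work surface, level with it; the furniture and walls round the work are solid. World frame = base frame: x ahead of the robot, y to its left, z up, the work surface at z = 0. Lengths are in m, angles in rad, forces in N, time in s.
With the tool pointing down it reaches from about 0.425 to 0.825 m from the base axis. Payload 3.6 kg.
Tool frame: the origin (TCP) lies between the finger pads; the fingertips stand 22 mm ahead of it and the grasp point (between the pads) lies 3 mm ahead of it; z points along the fingers, y is the line along which they close (so a half turn about z gives the same grasp; the last joint's range is limited). The gripper opens to 85 mm and grips with 20 to 120 N. Pads are 22 mm wide; open, the fingers measure 114 mm over their backs; the gripper's body (76 mm by 85 mm) begins 54 mm behind the grasp point. The pads swing forward as they close: fully open they stand 13 mm farther back than shut.
Start: joints at [1.264, 0.615, -0.013, 1.423, 0.008, 1.103, -0.04], TCP at [0.18, -0.625, 0.228] pointing down, gripper open.
Joint ranges: [-3.12, 3.12], [-0.3, 2.06], [-1.34, 1.32], [0.26, 2.42], [-1.36, 4.5], [0.01, 1.98], [-2.84, 2.84]. Speed limits (rad/s): [2.79, 2.79, 3.14, 3.14, 3.14, 3.14, 3.14].

INTERFACE

Orientations are given as a rotation vector (axis times angle).
In Python, from plant import state, eyes, job_done gives the robot as it stands. The module is installed in compiled form; this text tells all that it offers.
- The arm moves only by the shell command python3 -m jog 'ROWS' [FORCE]. ROWS is a JSON object of lists of equal length, an entry for each row: "fingers": the opening, from -1 (shut) to 1 (fully open); "xyz": the shift along the tool's x, y, z in mm, a list of three; "roll": the turn about the tool's z in degrees. In form: {"fingers": [fingers, ...], "xyz": [[tx, ty, tz], ...], "roll": [roll, ...]}. A call has exactly 10 rows; each row is the pose to reach, as a shift and turn from the pose commanded when the call began, along the tool's axes at that moment; what a row does not reach only later rows make up. A row lasts 1/10 s, in which the tool goes at most 50 mm and 8.59 degrees, less where a joint would pass 70% of its speed; a pose out of reach is approached as far as the arm can. A call with a gripper value outside its range is refused whole. The fingers move at their own pace and stop on an object; FORCE is the grip in N (left out, the last holds). Time passes only in rows, so rows that repeat a pose let the fingers close, or fill a call up. It gives the time, the measured TCP pose, the force, the opening and the grip force at its end, in the units of the state.
- state(): the state, without advancing time (a new reading comes with each control period).
- eyes.get_image(name): name is "scene" or "top" or "wrist"; returns (picture, depth): 400x640x3 uint8, red, green, blue; 400x640 float32, m along the optical axis (not along the pixel's ray), 0 where there is no reading.
- eyes.camera_params(name): a dict with "intrinsics" (3x3 intrinsics, pixels), "world_to_cam" (4x4, takes a point from world to camera coordinates). Camera axes: x right, y up, looking along -z (the intrinsics and any distortion apply to the point x, -y, -z); pixel columns grow to the right and rows downward; lengths in m; the calibration is good to about 2 mm. A picture is of the moment at which its call begins: read the wrist's pose just before it. camera_params takes no time and is no camera call; for the wrist camera it gives the pose at the moment of the call.
- job_done(): hands the job in; it is judged then, once.
The state is a dict: "t": time; "q": joint angles; "joint_velocities": joint speeds; "tau": joint torques, N m; "eef_pos": TCP position; "ee_rot": TCP orientation; "force": force on the tool from outside, world axes, zero at the start; "ft_torque": the same for the moment, N m; "finger_gap": finger opening in m; "grip_force": force on a finger pad.
Only numpy, scipy, OpenCV 4.12 (cv2) and the standard library are available. Lean on these libraries where they do the work, as an engineer would, in place of code of your own. Each camera call takes 0.05 s, during which the arm holds its last target. There are 200 camera calls.

## Working session

There is one attempt and no reset: what is moved stays moved. The work goes in short steps, Python scripts to look and compute and a shell command to move; the robot and the scene stay as the last step left them, time stands still between calls to the robot, and variables do not carry over. Pictures are saved under pics/ and viewed, at most 10 in all, crops included, and the job is handed in when it is done.

```bash
mkdir -p pics
python3 - <<'E'
from plant import state, eyes
import cv2,numpy as np
s=state();print({k:np.round(v,4).tolist() for k,v in s.items()})
for n in ("scene","top"):
    p,d=eyes.get_image(n);cv2.imwrite(f"pics/{n}0.png",p[:,:,::-1]);np.savez(f"{n}0.npz",p=p,d=d,**eyes.camera_params(n))
    c=eyes.camera_params(n);print(n,c)
E
```

```text
{'t': 0.0, 'q': [1.2635, 0.6159, -0.0126, 1.425, 0.0081, 1.1034, -0.0404], 'joint_velocities': [0.0002, 0.0003, -0.0003, 0.0003, -0.0017, -0.0, -0.0002], 'tau': [-0.0002, -46.9214, 0.2596, -17.1034, 0.01, 0.0095, 0.0], 'eef_pos': [0.1799, -0.6238, 0.2266], 'ee_rot': [-3.1081, -0.4393, 0.0006], 'force': [-0.2039, -0.3257, -0.7859], 'ft_torque': [-0.0318, 0.0002, -0.0508], 'grip_force': 0.0, 'finger_gap': 0.0853}
scene {'intrinsics': array([[429.90058783,   0.        , 318.97443045],
       [  0.        , 429.90058783, 200.12146565],
       [  0.        ,   0.        ,   1.        ]]), 'world_to_cam': array([[-0.89041539, -0.45461919,  0.02195048,  0.47784836],
       [ 0.24001284, -0.42801821,  0.87131754, -0.17752853],
       [-0.38672247,  0.78110294,  0.49022844, -0.94894155],
       [ 0.        ,  0.        ,  0.        ,  1.        ]])}
top {'intrinsics': array([[441.48277358,   0.        , 320.45194279],
       [  0.        , 441.48277358, 195.19219781],
       [  0.        ,   0.        ,   1.        ]]), 'world_to_cam': array([[-0.02115054, -0.99946354, -0.02500587,  0.06925928],
       [ 0.99900894, -0.02210746,  0.03863154, -0.4973224 ],
       [-0.03916363, -0.02416401,  0.99894059, -1.32752468],
       [ 0.        ,  0.        ,  0.        ,  1.        ]])}
```

View pics/top0.png

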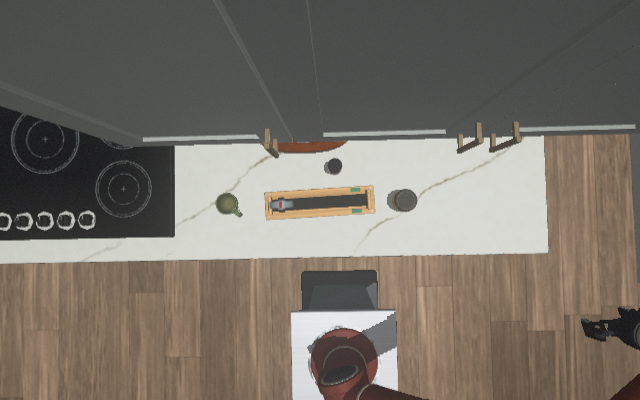

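View pics/scene0.png

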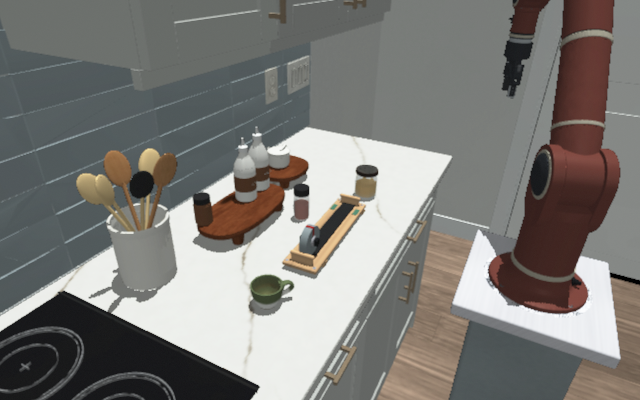

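The top view shows the board with corners near (265,195), (374,186), (375,211) and (267,219), the wheel at about (283,205), and the green inlays on the right. I'll measure the board pose next.

```bash
cat > h.py <<'E'
import numpy as np,cv2
def unproj(u,v,d,c):
    K=c['intrinsics'];X=np.stack([(u-K[0,2])/K[0,0]*d,-(v-K[1,2])/K[1,1]*d,-d],-1)
    T=np.linalg.inv(c['world_to_cam']);return X@T[:3,:3].T+T[:3,3]
def proj(P,c):
    X=np.asarray(P)@c['world_to_cam'][:3,:3].T+c['world_to_cam'][:3,3];K=c['intrinsics']
    return np.stack([K[0,0]*X[...,0]/-X[...,2]+K[0,2],K[1,1]*-X[...,1]/-X[...,2]+K[1,2]],-1)
def onplane(u,v,z,c):
    a=unproj(np.asarray(u,float),np.asarray(v,float),np.ones(np.shape(u)),c);o=np.linalg.inv(c['world_to_cam'])[:3,3]
    return o+(a-o)*((z-o[2])/(a[...,2]-o[2]))[...,None]
E
python3 - <<'E'
from h import *
z=np.load('top0.npz');p,d=z['p'],z['d'];c=dict(z)
v,u=np.mgrid[0:400,0:640];P=unproj(u,v,d,c)
print('worktop z',np.median(P[222:245,230:330,2]))
hsv=cv2.cvtColor(p,cv2.COLOR_RGB2HSV);roi=(u>258)&(u<382)&(v>178)&(v<226)
wood=roi&(hsv[...,0]>8)&(hsv[...,0]<26)&(hsv[...,1]>85)&(hsv[...,2]>120)
Q=onplane(u[wood],v[wood],0.02,c)[:,:2]
r=cv2.minAreaRect(Q.astype(np.float32));print(wood.sum(),r,cv2.boxPoints(r))
dark=roi&(p.max(2)<70)
print('strip',cv2.minAreaRect(onplane(u[dark],v[dark],.024,c)[:,:2].astype(np.float32)))
gr=roi&(hsv[...,0]>45)&(hsv[...,0]<95)&(hsv[...,1]>80);
print('green',[ (x.round(4)) for x in (onplane(u[gr&(v<198)],v[gr&(v<198)],.024,c).mean(0),onplane(u[gr&(v>198)],v[gr&(v>198)],.024,c).mean(0))])
w=roi&(P[...,2]>.06)&(u<300);print('wheel top',P[w].mean(0),P[w].min(0),P[w].max(0),w.sum())
red=roi&((hsv[...,0]<6)|(hsv[...,0]>172))&(hsv[...,1]>90)
print('red',P[red].mean(0),red.sum())
for n,a in (('spice',(322,345,155,178)),('honey',(385,420,185,215)),('cup',(210,245,188,220))):
    m=(u>a[0])&(u<a[1])&(v>a[2])&(v<a[3])&(P[...,2]>.03);print(n,P[m].mean(0),P[m].min(0),P[m].max(0))
cv2.imwrite('pics/topc.png',cv2.resize(p[175:230,200:430,::-1],None,fx=3.4,fy=3.4,interpolation=cv2.INTER_NEAREST))
E
```

```text
worktop z -6.533658318474966e-05
1643 ((0.4777875542640686, 0.06261979043483734), (0.08160997182130814, 0.3271828889846802), 2.42643141746521) [[ 0.43009323  0.22433703]
 [ 0.44394505 -0.10255253]
 [ 0.5254819  -0.09909745]
 [ 0.51163006  0.22779211]]
strip ((0.48421603441238403, 0.011991873383522034), (0.17968755960464478, 0.026932133361697197), 88.76091003417969)
green [array([ 0.5142, -0.0466,  0.024 ]), array([ 0.4508, -0.0481,  0.024 ])]
wheel top [0.4698133  0.16478667 0.12760029] [0.44630371 0.02614927 0.06008275] [0.49113494 0.20424711 1.34706251] 211
red [0.47170466 0.17262742 0.09112002] 18
spice [0.57580375 0.01511058 0.10599572] [ 0.44630371 -0.00441663  0.03156814] [0.60113394 0.03369    1.34706251]
honey [ 0.47539202 -0.1801151   0.09241115] [ 0.44260816 -0.21562274  0.03040208] [0.50847307 0.02614927 1.34706251]
cup [0.47142687 0.32332851 0.08523312] [0.43800161 0.02614927 0.03012179] [0.5101498  0.36879028 1.34706251]
```

View pics/topc.png

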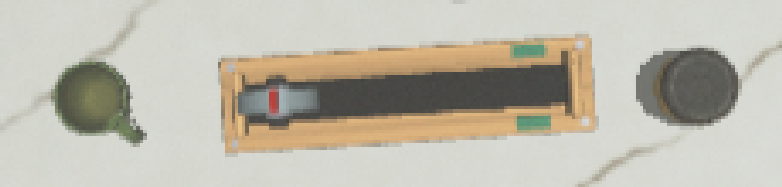

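The enlarged view confirms it: board centred near (0.478, 0.063) with yaw +2.4°, wheel in the start rest at the left, and green inlays at the right end. I'll plan the approach along an arc.

```bash
cat > g.py <<'E'
import numpy as np
from scipy.spatial.transform import Rotation as R
from plant import state
C=np.array([.478,.0626]);yaw=np.radians(2.43)
ty=np.array([-np.sin(yaw),np.cos(yaw)]);tx=np.array([np.cos(yaw),np.sin(yaw)])
def here():
    s=state();M=R.from_rotvec(s['ee_rot']).as_matrix();return s,np.array(s['eef_pos']),M
def tool(w,p,M):return ((np.asarray(w)-p)@M*1e3).round(0).tolist()
def ang(M):return np.degrees(np.arctan2(M[1,1],M[0,1]))   # world heading of tool y
def trk(p):d=p[:2]-C;return d@tx*1e3,d@ty*1e3,p[2]*1e3
E
python3 - <<'E'
from g import *
s,p,M=here();print(ang(M))
a=np.radians(np.linspace(-73.9,-28,11)[1:]);r=np.linspace(.65,.52,11)[1:]
print([tool([q*np.cos(b),q*np.sin(b),.215],p,M) for b,q in zip(a,r)])
E
```

```text
-73.91213010177692
[[51.0, -14.0, 12.0], [100.0, -33.0, 12.0], [146.0, -56.0, 12.0], [188.0, -82.0, 12.0], [228.0, -111.0, 12.0], [265.0, -142.0, 12.0], [297.0, -176.0, 12.0], [327.0, -212.0, 12.0], [352.0, -249.0, 12.0], [373.0, -287.0, 12.0]]
```

```bash
python3 -m jog '{"fingers":[1,1,1,1,1,1,1,1,1,1],"xyz":[[45,-14,0],[90,-33,0],[135,-56,0],[178,-82,0],[218,-111,0],[256,-142,0],[290,-176,0],[322,-212,0],[349,-249,0],[373,-287,0]],"roll":[-4,-8,-12,-16,-20,-24,-28,-32,-36,-40]}'
python3 - <<'E'
from g import *
s,p,M=here();print(p,ang(M))
a=np.radians(np.linspace(-27,20,11)[1:]);r=np.linspace(.52,.503,11)[1:]
print([tool([q*np.cos(b),q*np.sin(b),.215],p,M) for b,q in zip(a,r)])
E
```

```text
t: 1.1
eef_pos: [0.4596, -0.2432, 0.2275]
ee_rot: [-2.77, -1.482, -0.0]
force: [1.2, 0.5, -0.2]
finger_gap: 0.0854
grip_force: 0.0
[ 0.45959764 -0.2432098   0.22751906] -33.70286686831762
[[50.0, -9.0, 13.0], [91.0, -21.0, 13.0], [130.0, -36.0, 13.0], [168.0, -54.0, 13.0], [205.0, -75.0, 13.0], [239.0, -99.0, 13.0], [271.0, -126.0, 13.0], [301.0, -155.0, 13.0], [328.0, -186.0, 13.0], [353.0, -220.0, 13.0]]
```

```bash
python3 -m jog '{"fingers":[1,1,1,1,1,1,1,1,1,1],"xyz":[[44,-9,0],[88,-21,0],[130,-36,0],[168,-54,0],[205,-75,0],[239,-99,0],[271,-126,0],[301,-155,0],[328,-186,0],[353,-220,10]],"roll":[-4,-8,-12,-16,-20,-24,-28,-32,-35,-36.1]}'
python3 - <<'E'
from g import *
from h import *
from plant import eyes
import time
s,p,M=here();print(s['t'],p,ang(M),trk(p))
c=eyes.camera_params('wrist');q,d=eyes.get_image('wrist');cv2.imwrite('pics/w1.png',q[:,:,::-1]);np.savez('w1.npz',p=q,d=d,**c)
s,p,M=here();print(s['t'],p,ang(M),trk(p))
E
```

```text
t: 2.1
eef_pos: [0.4738, 0.1721, 0.2184]
ee_rot: [2.177, 2.263, 0.004]
force: [1.3, -0.2, 0.2]
finger_gap: 0.0855
grip_force: 0.0
2.1 [0.47384281 0.1721173  0.21844787] 2.2264978723650253 (np.float64(0.4899452574971606), np.float64(109.59508309573262), np.float64(218.44787374726357))
2.15 [0.46824963 0.18094495 0.21701081] 2.992041901550814 (np.float64(-4.723918436757079), np.float64(118.65193113393502), np.float64(217.01081109041573))
```

View pics/w1.png

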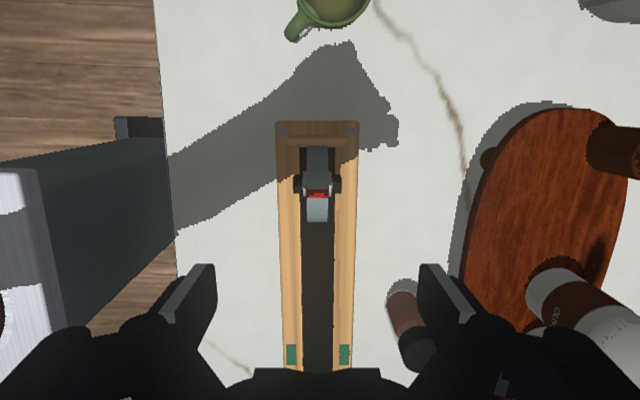

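The wheel is at about pixel (317,190), with blocks at (298,184) and (336,184) and the red mark between them. The arm was still settling, so I'll let it settle and measure again.

```bash
python3 -m jog '{"fingers":[1,1,1,1,1,1,1,1,1,1],"xyz":[[0,0,5],[0,0,10],[0,0,15],[0,0,20],[0,0,20],[0,0,20],[0,0,20],[0,0,20],[0,0,20],[0,0,20]],"roll":[0,0,0,0,0,0,0,0,0,0]}'
python3 - <<'E'
from g import *
from h import *
from plant import eyes
s,p,M=here();print(s['t'],p,s['ee_rot'],ang(M),trk(p))
c=eyes.camera_params('wrist');q,d=eyes.get_image('wrist');np.savez('w2.npz',p=q,d=d,**c)
v,u=np.mgrid[0:400,0:640];P=unproj(u,v,d,c)
cx,cy,cz=P[...,0]-C[0],P[...,1]-C[1],P[...,2]
X=(cx*tx[0]+cy*tx[1])*1e3;Y=(cx*ty[0]+cy*ty[1])*1e3;Z=cz*1e3
near=(abs(X)<60)&(abs(Y)<190)&(d>0)
print('worktop',np.median(Z[(abs(X)>55)&(abs(X)<75)&near==0][:1]) )
m=near&(Z>14)&(Z<30);
for y0 in range(-100,180,40):
    k=m&(abs(Y-y0)<6)
    if k.sum()>20: print('board at',y0,'x',X[k].min().round(1),X[k].max().round(1),'z',np.median(Z[k&(abs(X)>25)]).round(2))
print('board ymax',Y[m].max(),Y[m&(abs(X)<30)].max())
hsv=cv2.cvtColor(q,cv2.COLOR_RGB2HSV)
red=near&((hsv[...,0]<6)|(hsv[...,0]>172))&(hsv[...,1]>120)&(Z>60)
print('red n',red.sum(),'x',X[red].min(),X[red].max(),'y',Y[red].min(),Y[red].max(),Y[red&(Z>88)].mean(),'z',Z[red].max())
w=near&(Z>72);print('wheel x',np.percentile(X[w],[1,50,99]),'y',np.percentile(Y[w],[1,50,99]),'z',Z[w].max())
b=near&(Z>58)&(Z<70)&(abs(X)>11)&(abs(X)<30);print('blocks',np.percentile(X[b],[1,99]),np.percentile(Y[b],[1,99]),np.percentile(Z[b],[5,50,95]),b.sum())
cv2.imwrite('pics/w2.png',cv2.resize(q[100:320,220:420,::-1],None,fx=2.7,fy=2.7))
E
```

```text
t: 3.15
eef_pos: [0.4734, 0.1704, 0.198]
ee_rot: [2.179, 2.263, 0.0]
force: [0.1, -0.2, 0.2]
finger_gap: 0.0855
grip_force: 0.0
3.15 [0.47336548 0.17037619 0.19796878] [2.17850939e+00 2.26346835e+00 4.29029243e-04] 2.191453714831961 (np.float64(-0.060773569501343126), np.float64(107.87577467290033), np.float64(197.96877543031061))
worktop -842.3796673439282
board at -100 x -41.6 41.6 z 21.11
board at -60 x -41.2 41.6 z 20.65
board at -20 x -40.8 41.6 z 20.73
board at 20 x -41.5 42.5 z 20.63
board at 60 x -41.2 42.7 z 20.49
board at 100 x -41.3 42.3 z 20.42
board at 140 x -41.0 42.7 z 20.49
board ymax 166.06777233347563 166.06777233347563
red n 192 x -8.576325344970389 55.71904654318999 y 108.13491257292847 119.83955490937545 111.50031029195956 z 260.82292915897597
wheel x [-59.13122579   1.16893487  59.50877539] y [ 96.90465963 119.09603619 134.72687311] z 293.58789345517425
blocks [-21.23292831  21.87938419] [103.272956  122.6582447] [60.72286801 64.93722333 68.50654058] 479
```

View pics/w2.png

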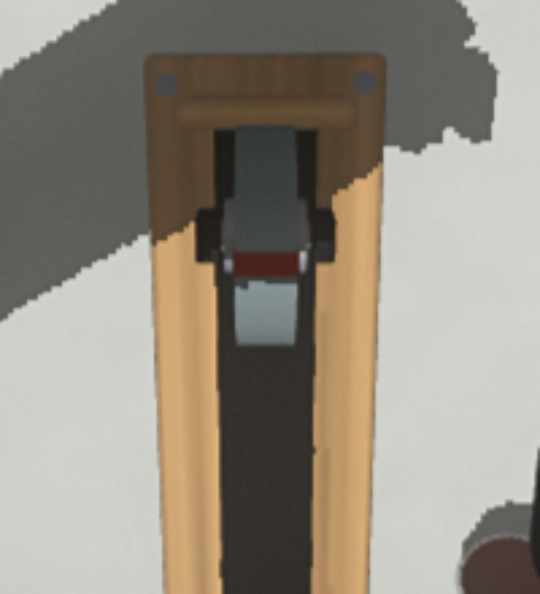

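The crop shows the wheel square to the strip: red mark level across the rim, blocks symmetric about it, and the board centred within about 0.5 mm of my estimate. I'll descend and grip.

```bash
python3 -m jog '{"fingers":[1,1,1,1,1,1,1,1,1,1],"xyz":[[1,0.5,20],[2,0.5,40],[2.6,0.5,60],[2.6,0.5,80],[2.6,0.5,100],[2.6,0.5,115],[2.6,0.5,130],[2.6,0.5,138],[2.6,0.5,142],[2.6,0.5,142]],"roll":[-0.2,-0.2,-0.2,-0.2,-0.2,-0.2,-0.2,-0.2,-0.2,-0.2]}' 80
python3 -m jog '{"fingers":[0.8,0.6,0.4,0.2,0,-0.2,-0.4,-0.4,-0.4,-0.4],"xyz":[[0,0,0],[0,0,0],[0,0,0],[0,0,0],[0,0,0],[0,0,0],[0,0,0],[0,0,0],[0,0,0],[0,0,0]],"roll":[0,0,0,0,0,0,0,0,0,0]}' 80
python3 - <<'E'
from g import *
s,p,M=here();print(s['t'],trk(p),ang(M),s['force'],s['ft_torque'],s['finger_gap'],s['grip_force'])
from plant import eyes;import cv2
q,_=eyes.get_image('wrist');cv2.imwrite('pics/w3.png',q[60:400,150:490,::-1])
E
```

```text
t: 4.2
eef_pos: [0.4737, 0.173, 0.0557]
ee_rot: [-2.174, -2.267, 0.0]
force: [0.5, -0.2, 0.3]
finger_gap: 0.0857
grip_force: 0.0
t: 5.2
eef_pos: [0.4742, 0.1733, 0.0568]
ee_rot: [2.174, 2.267, 0.002]
force: [0.0, 0.5, 7.1]
finger_gap: 0.0391
grip_force: 79.6
5.2 (np.float64(0.8824017550815929), np.float64(110.75119180884235), np.float64(56.84774933585142)) 2.3933268340238976 [0.01312527 0.49881934 7.06959288] [-0.04672278  0.295275   -0.05608166] 0.039104523865410266 79.58908097818494
```

View pics/w3.png

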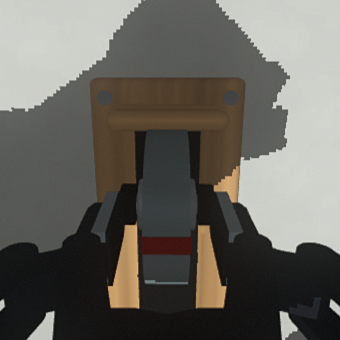

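The pads hold both blocks, the wheel is upright, and the red mark is on top at (167,245) in the crop. The grip left 7 N of down force and the arm gives about 6 N/mm. I'll start rolling up the ramp and watch the force.

```bash
cat > r.py <<'E'
from g import *
s,p,M=here();print(s['t'],'trk',np.round(trk(p),2),'ang',ang(M).round(2),'F',np.round(s['force'],1),'T',np.round(s['ft_torque'],2),s['finger_gap'].__round__(4),round(s['grip_force'],1))
E
python3 -m jog '{"fingers":[-0.4,-0.4,-0.4,-0.4,-0.4,-0.4,-0.4,-0.4,-0.4,-0.4],"xyz":[[0,0,0.4],[-0.8,0,0.5],[-1.6,0,0.5],[-2.4,0,0.48],[-3.2,0,0.36],[-4,0,0.25],[-4.8,0,0.14],[-5.6,0,0.02],[-6.4,0,-0.1],[-7.2,0,-0.2]],"roll":[0,0,0,0,0,0,0,0,0,0]}'; python3 r.py
```

```text
t: 6.25
eef_pos: [0.4744, 0.1691, 0.0571]
ee_rot: [-2.171, -2.268, -0.009]
force: [-1.3, 5.4, 6.3]
finger_gap: 0.0394
grip_force: 79.8
6.25 trk [  0.89 106.57  57.11] ang 2.51 F [-1.3  5.4  6.3] T [1.08 0.45 0.01] 0.0394 79.8
```

```bash
python3 -m jog '{"fingers":[-0.4,-0.4,-0.4,-0.4,-0.4,-0.4,-0.4,-0.4,-0.4,-0.4],"xyz":[[-0.8,0,0.3],[-1.6,0,0.4],[-2.4,0,0.4],[-3.2,0,0.25],[-4,0,0.15],[-4.8,0,0.0],[-5.6,0,-0.1],[-6.4,0,-0.2],[-7.2,0,-0.35],[-8,0,-0.45]],"roll":[0,0,0,0,0,0,0,0,0,0]}'; python3 r.py
```

```text
t: 7.25
eef_pos: [0.4747, 0.1618, 0.0581]
ee_rot: [-2.17, -2.269, -0.01]
force: [-1.8, 5.5, 9.6]
finger_gap: 0.0389
grip_force: 80.5
7.25 trk [ 0.95 99.28 58.08] ang 2.53 F [-1.8  5.5  9.6] T [ 1.17  0.69 -0.01] 0.0389 80.5
```

```bash
python3 -m jog '{"fingers":[-0.4,-0.4,-0.4,-0.4,-0.4,-0.4,-0.4,-0.4,-0.4,-0.4],"xyz":[[-1,0,-0.1],[-2,0,-0.25],[-3,0,-0.38],[-4,0,-0.48],[-5,0,-0.57],[-6,0,-0.62],[-7,0,-0.65],[-8,0,-0.65],[-9,0,-0.65],[-10,0,-0.65]],"roll":[0,0,0,0,0,0,0,0,0,0]}'; python3 r.py
```

```text
t: 8.25
eef_pos: [0.4752, 0.1505, 0.0588]
ee_rot: [-2.172, -2.269, -0.007]
force: [-2.7, 3.4, 12.5]
finger_gap: 0.039
grip_force: 81.0
8.25 trk [ 0.91 87.92 58.77] ang 2.49 F [-2.7  3.4 12.5] T [ 0.77  0.64 -0.01] 0.039 81.0
```

```bash
python3 -m jog '{"fingers":[-0.4,-0.4,-0.4,-0.4,-0.4,-0.4,-0.4,-0.4,-0.4,-0.4],"xyz":[[-1.5,-0.1,-0.2],[-3,-0.2,-0.3],[-4.5,-0.3,-0.3],[-6,-0.4,-0.3],[-7.5,-0.5,-0.3],[-9,-0.6,-0.3],[-10.5,-0.6,-0.3],[-12,-0.6,-0.3],[-13.5,-0.6,-0.3],[-15,-0.6,-0.3]],"roll":[0,0,0,0,0,0,0,0,0,0]}'; python3 r.py
```

```text
t: 9.25
eef_pos: [0.4757, 0.1353, 0.0589]
ee_rot: [-2.173, -2.269, -0.008]
force: [-1.6, 2.8, 8.7]
finger_gap: 0.0391
grip_force: 80.6
9.25 trk [ 0.77 72.71 58.86] ang 2.47 F [-1.6  2.8  8.7] T [ 0.8   0.42 -0.01] 0.0391 80.6
```

```bash
python3 -m jog '{"fingers":[-0.4,-0.4,-0.4,-0.4,-0.4,-0.4,-0.4,-0.4,-0.4,-0.4],"xyz":[[-1.5,-0.1,0.1],[-3,-0.1,0.15],[-4.5,-0.2,0.15],[-6,-0.2,0.15],[-7.5,-0.3,0.15],[-9,-0.3,0.15],[-10.5,-0.3,0.15],[-12,-0.4,0.15],[-13.5,-0.4,0.15],[-15,-0.4,0.15]],"roll":[0,0,0,0,0,0,0,0,0,0]}'; python3 r.py
```

```text
t: 10.25
eef_pos: [0.4762, 0.1203, 0.0589]
ee_rot: [2.173, 2.269, 0.009]
force: [-1.5, 3.4, 9.1]
finger_gap: 0.0391
grip_force: 80.8
10.25 trk [ 0.68 57.73 58.88] ang 2.47 F [-1.5  3.4  9.1] T [ 0.74  0.39 -0.02] 0.0391 80.8
```

```bash
python3 -m jog '{"fingers":[-0.4,-0.4,-0.4,-0.4,-0.4,-0.4,-0.4,-0.4,-0.4,-0.4],"xyz":[[-2,-0.1,0.1],[-4,-0.1,0.1],[-6,-0.2,0.1],[-8,-0.2,0.1],[-10,-0.3,0.1],[-12,-0.3,0.1],[-14,-0.4,0.1],[-16,-0.4,0.1],[-18,-0.5,0.1],[-20,-0.5,0.1]],"roll":[0,0,0,0,0,0,0,0,0,0]}'; python3 r.py
```

```text
t: 11.25
eef_pos: [0.477, 0.1003, 0.0589]
ee_rot: [2.172, 2.268, 0.01]
force: [-0.9, 2.6, 10.3]
finger_gap: 0.0392
grip_force: 80.9
11.25 trk [ 0.56 37.72 58.89] ang 2.47 F [-0.9  2.6 10.3] T [ 0.8   0.35 -0.03] 0.0392 80.9
```

```bash
python3 -m jog '{"fingers":[-0.4,-0.4,-0.4,-0.4,-0.4,-0.4,-0.4,-0.4,-0.4,-0.4],"xyz":[[-2,-0.1,0],[-4,-0.1,0],[-6,-0.1,0],[-8,-0.2,0],[-10,-0.2,0],[-12,-0.2,0],[-14,-0.3,0],[-16,-0.3,0],[-18,-0.3,0],[-20,-0.3,0]],"roll":[0,0,0,0,0,0,0,0,0,0]}'; python3 r.py
python3 -m jog '{"fingers":[-0.4,-0.4,-0.4,-0.4,-0.4,-0.4,-0.4,-0.4,-0.4,-0.4],"xyz":[[-2,-0.1,0],[-4,-0.1,0],[-6,-0.1,0],[-8,-0.2,0],[-10,-0.2,0],[-12,-0.2,0],[-14,-0.3,0],[-16,-0.3,0],[-18,-0.3,0],[-20,-0.3,0]],"roll":[0,0,0,0,0,0,0,0,0,0]}'; python3 r.py
```

```text
t: 12.25
eef_pos: [0.4776, 0.0802, 0.0589]
ee_rot: [2.172, 2.268, 0.009]
force: [-0.2, 2.3, 10.7]
finger_gap: 0.039
grip_force: 80.9
12.25 trk [ 0.39 17.62 58.9 ] ang 2.47 F [-0.2  2.3 10.7] T [ 0.83  0.29 -0.  ] 0.039 80.9
t: 13.25
eef_pos: [0.4783, 0.0602, 0.0589]
ee_rot: [2.172, 2.268, 0.01]
force: [-0.7, 3.3, 10.4]
finger_gap: 0.0392
grip_force: 81.0
13.25 trk [ 0.24 -2.43 58.9 ] ang 2.48 F [-0.7  3.3 10.4] T [0.83 0.27 0.02] 0.0392 81.0
```

```bash
python3 -m jog '{"fingers":[-0.4,-0.4,-0.4,-0.4,-0.4,-0.4,-0.4,-0.4,-0.4,-0.4],"xyz":[[-2,0,0],[-4,0,0],[-6,0,0],[-8,-0.1,0],[-10,-0.1,0],[-12,-0.1,0],[-14,-0.1,0],[-16,-0.1,0],[-18,-0.2,0],[-20,-0.2,0]],"roll":[0,0,0,0,0,0,0,0,0,0]}'; python3 r.py
python3 -m jog '{"fingers":[-0.4,-0.4,-0.4,-0.4,-0.4,-0.4,-0.4,-0.4,-0.4,-0.4],"xyz":[[-2,0,0],[-4,0,0],[-6,0,0],[-8,-0.1,0],[-10,-0.1,0],[-12,-0.1,0],[-14,-0.1,0],[-16,-0.1,0],[-18,-0.2,0],[-20,-0.2,0]],"roll":[0,0,0,0,0,0,0,0,0,0]}'; python3 r.py
```

```text
t: 14.25
eef_pos: [0.4791, 0.0401, 0.059]
ee_rot: [2.172, 2.268, 0.01]
force: [-0.9, 3.2, 11.3]
finger_gap: 0.0393
grip_force: 81.0
14.25 trk [  0.15 -22.54  58.95] ang 2.48 F [-0.9  3.2 11.3] T [ 0.82  0.31 -0.01] 0.0393 81.0
t: 15.25
eef_pos: [0.4798, 0.02, 0.059]
ee_rot: [2.171, 2.268, 0.009]
force: [-0.3, 2.1, 11.6]
finger_gap: 0.0395
grip_force: 81.1
15.25 trk [ 1.000e-02 -4.261e+01  5.896e+01] ang 2.49 F [-0.3  2.1 11.6] T [ 0.84  0.2  -0.03] 0.0395 81.1
```

```bash
python3 -m jog '{"fingers":[-0.4,-0.4,-0.4,-0.4,-0.4,-0.4,-0.4,-0.4,-0.4,-0.4],"xyz":[[-2,0,-0.1],[-4,0,-0.1],[-6,0,-0.1],[-8,-0.1,-0.1],[-10,-0.1,-0.2],[-12,-0.1,-0.2],[-14,-0.1,-0.2],[-16,-0.1,-0.2],[-18,-0.2,-0.2],[-20,-0.2,-0.2]],"roll":[0,0,0,0,0,0,0,0,0,0]}'; python3 r.py
python3 -m jog '{"fingers":[-0.4,-0.4,-0.4,-0.4,-0.4,-0.4,-0.4,-0.4,-0.4,-0.4],"xyz":[[-2,0,0],[-4,0,0],[-6,0,0],[-8,0,0],[-10,0,0],[-12,0,0],[-14,0,0],[-16,0,0],[-18,0,0],[-20,0,0]],"roll":[0,0,0,0,0,0,0,0,0,0]}'; python3 r.py
python3 - <<'E'
from plant import eyes;import cv2
q,_=eyes.get_image('scene');cv2.imwrite('pics/s4.png',cv2.resize(q[180:290,270:400,::-1],None,fx=4,fy=4))
E
```

```text
t: 16.25
eef_pos: [0.4806, -0.0001, 0.0591]
ee_rot: [2.171, 2.268, 0.009]
force: [-1.3, 3.6, 9.6]
finger_gap: 0.0395
grip_force: 80.8
16.25 trk [ -0.09 -62.74  59.05] ang 2.49 F [-1.3  3.6  9.6] T [0.89 0.07 0.03] 0.0395 80.8
t: 17.25
eef_pos: [0.4813, -0.0202, 0.059]
ee_rot: [2.171, 2.267, 0.009]
force: [0.3, 3.2, 10.3]
finger_gap: 0.0392
grip_force: 80.9
17.25 trk [ -0.18 -82.85  59.05] ang 2.48 F [ 0.3  3.2 10.3] T [ 0.85  0.16 -0.03] 0.0392 80.9
```

View pics/s4.png

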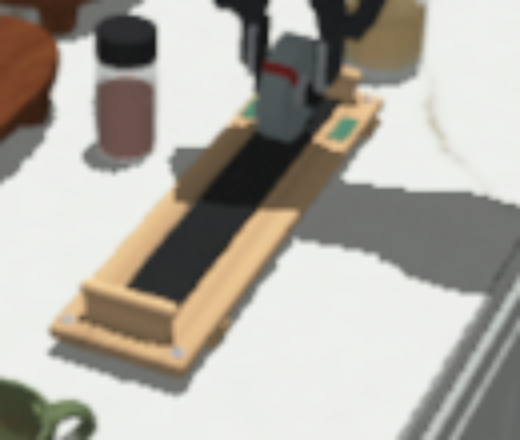

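The scene crop shows the red mark about 45° short of the top on the trailing side, at (280,70). That matches the 27 mm still to roll, so it has not skidded. I'll go down the ramp.

```bash
python3 -m jog '{"fingers":[-0.4,-0.4,-0.4,-0.4,-0.4,-0.4,-0.4,-0.4,-0.4,-0.4],"xyz":[[-1.4,0,0],[-2.9,0,0],[-4.3,0,0],[-5.8,0,0],[-7.2,0,0],[-8.7,0,0],[-10.1,0,0.02],[-11.6,0,0.1],[-13,0,0.2],[-14.2,0,0.36]],"roll":[0,0,0,0,0,0,0,0,0,0]}'; python3 r.py
```

```text
t: 18.3
eef_pos: [0.4819, -0.0354, 0.0586]
ee_rot: [2.172, 2.266, 0.007]
force: [-0.0, 1.4, 10.3]
finger_gap: 0.0395
grip_force: 80.9
18.3 trk [ -0.26 -98.06  58.62] ang 2.43 F [-0.   1.4 10.3] T [0.44 0.04 0.03] 0.0395 80.9
```

```bash
python3 -m jog '{"fingers":[-0.4,-0.4,-0.4,-0.4,-0.4,-0.4,-0.4,-0.4,-0.4,-0.4],"xyz":[[-0.7,0,0.1],[-1.4,0,0.2],[-2.1,0,0.3],[-2.8,0,0.4],[-3.5,0,0.5],[-4.2,0,0.6],[-4.9,0,0.7],[-5.6,0,0.8],[-6.3,0,0.9],[-7,0,1.0]],"roll":[0,0,0,0,0,0,0,0,0,0]}'; python3 r.py
```

```text
t: 19.3
eef_pos: [0.4822, -0.0427, 0.0576]
ee_rot: [2.172, 2.265, 0.006]
force: [0.6, 1.5, 9.6]
finger_gap: 0.0394
grip_force: 80.9
19.3 trk [  -0.26 -105.39   57.63] ang 2.41 F [0.6 1.5 9.6] T [ 0.37  0.03 -0.03] 0.0394 80.9
```

```bash
python3 -m jog '{"fingers":[-0.4,-0.4,-0.4,-0.4,-0.4,-0.4,-0.4,-0.4,-0.4,-0.4],"xyz":[[-0.6,0,0.1],[-1.2,0,0.2],[-1.8,0,0.3],[-2.4,0,0.36],[-3,0,0.42],[-3.6,0,0.45],[-4.2,0,0.45],[-4.8,0,0.45],[-4.8,0,0.45],[-4.8,0,0.45]],"roll":[0,0,0,0,0,0,0,0,0,0]}'; python3 r.py
```

```text
t: 20.3
eef_pos: [0.4824, -0.0468, 0.0571]
ee_rot: [2.172, 2.266, 0.007]
force: [0.1, 2.3, 9.7]
finger_gap: 0.0391
grip_force: 80.8
20.3 trk [  -0.27 -109.53   57.12] ang 2.44 F [0.1 2.3 9.7] T [ 0.57  0.1  -0.04] 0.0391 80.8
```

```bash
python3 - <<'E'
from plant import eyes;import cv2,numpy as np
q,_=eyes.get_image('wrist');a=q[60:400,150:490,::-1]
s,_=eyes.get_image('scene');b=cv2.resize(s[170:255,310:395,::-1],(340,340),interpolation=cv2.INTER_CUBIC)
cv2.imwrite('pics/w5.png',np.hstack([a,b]))
E
python3 r.py
```

```text
20.4 trk [  -0.28 -109.6    57.12] ang 2.44 F [0.1 2.1 9.4] T [ 0.58  0.01 -0.02] 0.0393 80.8
```

View pics/w5.png

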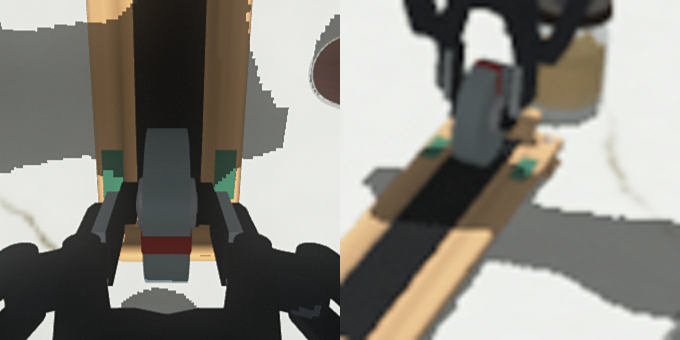

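The red mark is back at the start pixel (167,245), and the wheel stands beside the green inlays. I'll ease the load, open, and retreat straight up.

```bash
python3 -m jog '{"fingers":[-0.4,-0.4,-0.4,-0.3,-0.2,0,0.2,0.4,0.6,0.8],"xyz":[[0.3,0,-0.1],[0.6,0,-0.3],[0.6,0,-0.5],[0.6,0,-0.5],[0.6,0,-0.5],[0.6,0,-0.5],[0.6,0,-0.5],[0.6,0,-0.5],[0.6,0,-0.5],[0.6,0,-0.5]],"roll":[0,0,0,0,0,0,0,0,0,0]}' 20; python3 r.py
python3 -m jog '{"fingers":[1,1,1,1,1,1,1,1,1,1],"xyz":[[0,0,0],[0,0,0],[0,0,0],[0,0,0],[0,0,0],[0,0,0],[0,0,0],[0,0,0],[0,0,0],[0,0,0]],"roll":[0,0,0,0,0,0,0,0,0,0]}'; python3 r.py
```

```text
t: 21.4
eef_pos: [0.4798, -0.0478, 0.0558]
ee_rot: [-2.175, -2.267, 0.001]
force: [0.0, -0.8, -0.6]
finger_gap: 0.0766
grip_force: 0.0
21.4 trk [  -2.89 -110.39   55.82] ang 2.37 F [ 0.  -0.8 -0.6] T [-0.02  0.02  0.04] 0.0766 0.0
t: 22.4
eef_pos: [0.4802, -0.0476, 0.0561]
ee_rot: [-2.175, -2.267, -0.0]
force: [0.6, -0.7, -0.6]
finger_gap: 0.0853
grip_force: 0.0
22.4 trk [  -2.42 -110.16   56.08] ang 2.39 F [ 0.6 -0.7 -0.6] T [-0.01  0.04 -0.03] 0.0853 0.0
```

```bash
python3 -m jog '{"fingers":[1,1,1,1,1,1,1,1,1,1],"xyz":[[0,2,-5],[0,2,-15],[0,2,-30],[0,2,-50],[0,2,-70],[0,2,-90],[0,2,-110],[0,2,-130],[0,2,-140],[0,2,-140]],"roll":[0,0,0,0,0,0,0,0,0,0]}'; python3 r.py
python3 - <<'E'
from plant import eyes;import cv2,numpy as np
q,_=eyes.get_image('wrist');a=q[:,120:520,::-1]
s,_=eyes.get_image('scene');b=cv2.resize(s[170:270,290:390,::-1],(400,400),interpolation=cv2.INTER_CUBIC)
cv2.imwrite('pics/w6.png',np.hstack([a,b]))
E
```

```text
t: 23.4
eef_pos: [0.4832, -0.0474, 0.1978]
ee_rot: [2.173, 2.265, 0.004]
force: [-0.1, -0.5, -0.3]
finger_gap: 0.0851
grip_force: 0.0
23.4 trk [   0.49 -110.15  197.76] ang 2.38 F [-0.1 -0.5 -0.3] T [ 0.05 -0.04  0.04] 0.0851 0.0
```

View pics/w6.png

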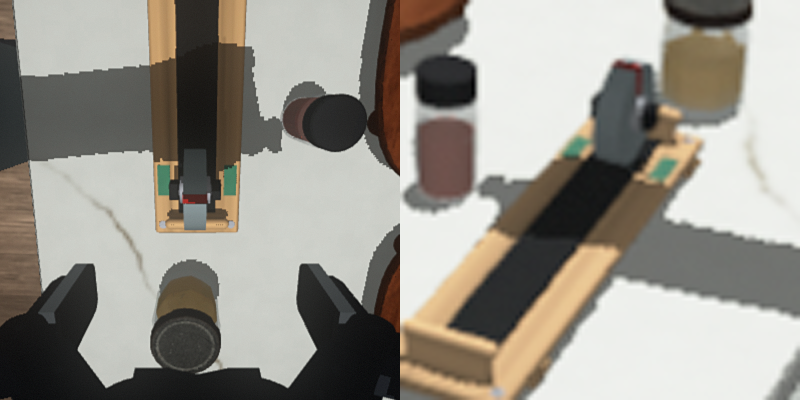

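The wheel stands upright in the goal rest at (195,190), between the green inlays, with the red mark on top. The jars are untouched and the gripper is clear.

```bash
python3 -c "
from plant import job_done;print(job_done())"
```

```text
the job is handed in; nothing more can be done
None
```

I rolled the wheel one full turn to the goal rest and left it standing upright with the red mark on top, leaning at 6 to 12.5 N in the readings between moves; the job is handed in after about 23 s of robot time.

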